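Knock out the drive centre and lock it away

TASK

The lathe's drive centre is stuck in the sloping sleeve on the blue base. Push it out of the sleeve's lower end with the knock-out bar (the plain steel bar with a ball end) so that it drops into the open drawer, then lay the bar in the drawer as well. Shut the drawer fully, and only then swing the clamp fully down in front of it; leave the other tools and things on the bench where they are.

Things in the scene. Friction and masses are not known exactly. Their poses are not given: they have to be found in the camera images.
- chest: Blue steel base fixed on the table, 220 mm deep (x), 260 wide (y), 80 high. Origin: centre of its underside. Its -x axis points out of the front, where the drawer slides out; z is up. Its yaw varies. On its top: the sleeve at y = +55 mm, the clamp arm at y = -60 mm.
- sleeve: Sloping tube on the chest, 75 mm long, 40 outside; bore a 21 mm square set on its corner. Origin: centre of its rear upper mouth, 138 mm above the table. x runs out of this mouth along the bore (backwards, 25 degrees up), z square to it. Front end at x = -75 mm, overhanging the chest's front by 20 mm. Inside, a spring stud at x = -60 mm pinches the shank: 5 to 10 N along the bore drives it out.
- centre_mid (a point): Steel drive centre, 84 mm long: shank 20 mm across, 62 long, in the sleeve; head 32 mm across outside the sleeve's front end. Point on its axis 41 mm from the shank's tail; the tail starts 14 mm inside the rear mouth. Its axes are parallel to the chest's at the start (not along the shank).
- bar_mid (a point): Knock-out bar: round steel, 14 mm across, a 26 mm ball at one end, 203 mm long, about 0.18 kg, lying level in one of the rack's three slots. Point on its axis, at first 41 mm above the table; x runs along it to the ball (ball centre x = +94 mm, plain tip x = -96 mm). Rails carry it at about x = -64 and +64 mm; it is free between.
- bar_tip (a point): Centre of the end face of the bar's plain end, on its axis.
- rack: Wooden rack fixed on the table: two rails 200 mm long (along y), 16 wide, 46 high at x = -64 and +64 mm, with slots at y = -62, 0 and +62 mm where bar, gouge and skew lie along x in any order, ball and handles towards +x. Origin: centre of its underside. Slats 12 mm high join the rails at y = -31 and +31 mm.
- drawer (a joint): How far the drawer is out, m: 0 fully shut, 0.18 fully out, along the chest's -x axis. It stays where it is left and takes about 2 N to push.
- drawer_in (a point): Centre of the drawer's inner floor, 14 mm above the table; axes as the chest's. Wooden tray, inside 183 mm (x) by 224 (y), 49 high; front board 256 wide, 12 thick, its top 71 mm above the table. Shut: this point at chest x = -12.5 mm, board's face at chest x = -122 mm. What lies behind chest x = -110 mm is under the chest's top.
- drawer_knob (a point): Centre of the flat front of the drawer's knob, 28 mm across, 41 mm above the table, 30 mm out from the middle of the front board. Shut: at chest x = -152 mm, y = 0.
- clamp (a joint): Angle of the steel clamp arm, rad: 0 fully down (arm level towards the chest's front, hook before the drawer's board), 1.57 straight up. It stays where it is left, does not snap, and takes 2 to 3 N at the handle.
- clamp_hinge (a point): Point on the clamp's hinge axis (parallel to chest y) in line with clamp_grip: 92 mm above the table, chest x = -85 mm, y = -98 mm.
- clamp_grip (a point): Middle of the clamp's handle: round bar 12 mm across parallel to chest y, 75 mm from the hinge axis. The 22 mm wide arm's centre line is 38 mm from it towards chest +y; the free end 32 mm the other way. At clamp angle a it is 75 cos(a) mm in front of the hinge and 75 sin(a) mm above.
- gouge: Woodturning gouge lying in the rack: 14 mm round steel shank and a fat 100 mm wooden handle. A bystander; origin at the centre of its underside (for this tool: below the shank's middle).
- skew: Woodturning skew chisel lying in the rack: 12 mm square steel shank, flat slanted blade and a fat 100 mm wooden handle. A bystander; origin at the centre of its underside (for this tool: below the shank's middle).
- tin: Low round wax tin, 62 mm across and 40 mm high, standing on the chest's top towards the back. A bystander; origin at the centre of its underside.
- blank: Square bar of wood 140 x 50 x 50 mm on the table beside the open drawer, about 190 mm from the drawer's centre line on the clamp's side. A bystander; origin at the centre of its underside.
- chuck: Steel lathe chuck, 90 mm across and 54 mm high, on the table beside the chest on the clamp's side. A bystander; origin at the centre of its underside.
- mallet: Turned wooden mallet 200 mm long, 68 mm across, lying on the table on the right of the rack. A bystander; origin at the centre of its underside.
- glue: Glue bottle 54 mm across, 130 mm high, on the left of the table. A bystander; origin at the centre of its underside.
There are look-alikes about, which are no part of the job. What is shaped like the part that bears bar_mid but yellow is not meant.

How it is judged:
On the way, in this order (a step that is already met when the one before it is completed fails the run):
1. the bar's tip is at least 30 mm inside the sleeve's bore (x of bar_tip in the frame of sleeve between -0.12 and -0.03 m and y of bar_tip in the frame of sleeve between -0.009 and 0.009 m and z of bar_tip in the frame of sleeve between -0.009 and 0.009 m), for 0.05 s.
2. the drive centre lies in the drawer (x of centre_mid in the frame of drawer_in between -0.095 and 0.095 m and y of centre_mid in the frame of drawer_in between -0.115 and 0.115 m and z of centre_mid in the frame of drawer_in between -0.01 and 0.045 m), for 0.2 s.
3. the bar lies in the drawer with the drive centre, let go (all of step 2 and x of bar_mid in the frame of drawer_in between -0.095 and 0.095 m and y of bar_mid in the frame of drawer_in between -0.115 and 0.115 m and z of bar_mid in the frame of drawer_in between -0.01 and 0.045 m and x of bar_tip in the frame of drawer_in between -0.095 and 0.095 m and y of bar_tip in the frame of drawer_in between -0.115 and 0.115 m and z of bar_tip in the frame of drawer_in between -0.01 and 0.05 m and contact force between bar and the fingers below 0.2 N), for 0.2 s.
4. the drawer is shut to within 5 mm with both inside (all of step 2 and x of bar_mid in the frame of drawer_in between -0.095 and 0.095 m and y of bar_mid in the frame of drawer_in between -0.115 and 0.115 m and z of bar_mid in the frame of drawer_in between -0.01 and 0.045 m and x of bar_tip in the frame of drawer_in between -0.095 and 0.095 m and y of bar_tip in the frame of drawer_in between -0.115 and 0.115 m and z of bar_tip in the frame of drawer_in between -0.01 and 0.05 m and value of joint drawer below 0.005 m), for 0.1 s.
At the end, for the whole second after the job is handed in: Drive centre and knock-out bar both lie at rest in the drawer, the drawer is shut to within 5 mm, and the clamp is down to within 0.08 rad (all of step 4 and value of joint clamp below 0.08 rad and linear speed of each of bar, centre below 0.02 m/s); the robot touches nothing.
It fails at once if the clamp is swung down (below 0.5 rad) while the drawer is more than 20 mm open (value of joint clamp below 0.5 rad and value of joint drawer above 0.02 m).
It fails at once if another tool or thing is shifted more than 40 mm (distance of any of gouge, skew, tin, blank, chuck, mallet, glue from where it was at the start of the episode above 0.04 m).
It also fails if it takes over 72 s, if anything falls off the work surface, if the arm or the gripper's body presses on something with over 40 N, if the wrist force passes 120 N, or if a joint passes its speed limit or range.

ROBOT

A 7-joint arm with a two-finger parallel gripper is mounted at the origin on the work surface. World frame = base frame: x ahead of the robot, y to its left, z up, the work surface at z = 0. Lengths are in m, angles in rad, forces in N, time in s.
With the tool pointing down it reaches from about 0.425 to 0.875 m from the base axis. Payload 4.7 kg.
Tool frame: the origin (TCP) lies on the centre line of the jaws, within the pads' length; the fingertips stand ahead of it and the grasp point (between the pads) lies 2 mm behind it (nose_length is the z of the fingertips in the tool frame, in m); z points along the fingers, y is the line along which they close (so a half turn about z gives the same grasp; the last joint's range is limited). The gripper opens to 87 mm and grips with 3 to 60 N. Pads are 19 mm wide; open, the fingers measure 117 mm over their backs; the gripper's body (75 mm by 190 mm) begins 51 mm behind the grasp point.
Start: joints at [1.349, 0.321, -0.07, 1.45, 0.023, 1.371, -0.057], TCP at [0.152, -0.632, 0.24] pointing down, gripper open.
Joint ranges: [-2.86, 2.86], [-0.3, 2.09], [-1.38, 1.24], [0.06, 2.45], [-1.56, 4.7], [0.09, 2.05], [-2.69, 2.69]. Speed limits (rad/s): [2.57, 2.57, 3.14, 3.14, 3.14, 3.14, 3.14].

INTERFACE

Orientations are given as a rotation vector (axis times angle).
In Python, from bench import * gives the robot as it stands.
- The arm moves only by the tool send_rows, never from a script. Its arguments are lists of equal length, an entry for each row: "xyz": the shift along the tool's x, y, z in mm, a list of three; "dr": the turn, a rotation vector about the tool's x, y, z in rad, a list of three. A call has exactly 10 rows; each row is the pose to reach, as a shift and turn from the pose commanded when the call began, along the tool's axes at that moment; what a row does not reach only later rows make up. A row lasts 1/12 s, in which the tool goes at most 41.7 mm and 7.16 degrees, less where a joint would pass 70% of its speed; a pose out of reach is approached as far as the arm can. A call with a gripper value outside its range is refused whole. "jaw" is the finger opening in mm, from 0 to 87, set as the call begins (left out, the last holds). The fingers move at their own pace and stop on an object; "grip_force" is the grip in N (left out, the last holds). Time passes only in rows, so rows that repeat a pose let the fingers close, or fill a call up. It gives the time, the measured TCP pose, the force, the opening and the grip force at its end, in the units of the state.
- get_state(): the state, without advancing time (a new reading comes with each control period).
- get_image(name): name is "scene" or "top" or "wrist"; returns the picture (420x560x3 uint8, red, green, blue); there is no depth.
- calibration(name): a dict with "vfov" (degrees; the focal length in pixels is half the picture's height over the tangent of half this angle, whatever the lens; pixels are square), "cx", "cy" (the principal point, pixels), "rvec" (rotation vector, rad) and "tvec" (3), from world to camera coordinates, as OpenCV has them; the wrist camera has in their place "hand_eye" (4x4, takes a point from camera to tool coordinates, whose origin is the TCP and whose axes are the flange's). Camera axes: x right, y down, z forward; pixel columns grow to the right and rows downward; lengths in m; the calibration is good to about 2 mm. The wrist camera is an equidistant fisheye: a pixel r from the principal point sees the ray r / f radians off the axis. A picture is of the moment at which its call begins: read the wrist's pose just before it. calibration takes no time and is no camera call.
- close_job(): hands the job in; it is judged then, once.
The state is a dict: "time": time; "joint_positions": joint angles; "qd": joint speeds; "joint_torque": joint torques, N m; "position": TCP position; "tool_rot": TCP orientation; "ft_force": force on the tool from outside, world axes, zero at the start; "torque": the same for the moment, N m; "grip_width": opening from 0.0 (shut) to 1.0 (fully open); "grip_force": force on a finger pad.
Only numpy, scipy, OpenCV 4.12 (cv2) and the standard library are available. Lean on these libraries where they do the work, as an engineer would, in place of code of your own. Each camera call takes 0.05 s, during which the arm holds its last target. There are 200 camera calls.

## Working session

There is one attempt and no reset: what is moved stays moved. The work goes in short steps, Python scripts to look and compute and a tool call to move; the robot and the scene stay as the last step left them, time stands still between calls to the robot, and variables do not carry over. Pictures are saved under pics/ and viewed, at most 10 in all, crops included, and the job is handed in when it is done.

Besides the shell and the picture viewer there is one more tool, called after "Call:" as name(argument=value, ...) on one line, values as JSON. send_rows: Moves the arm, as the interface text tells. Its arguments: {"type":"object","properties":{"xyz":{"type":"array"},"dr":{"type":"array"},"jaw":{"type":"number"},"grip_force":{"type":"number"}},"required":["xyz","dr"]}

```bash
mkdir -p pics; ls; cat > h.py <<'E'
from bench import *
import numpy as np, cv2
from scipy.spatial.transform import Rotation as R
def save(n,f):
    im=get_image(n); cv2.imwrite(f'pics/{f}.png',im[:,:,::-1]); return im
def ray(n,u,v,st=None):
    c=calibration(n); f=210/np.tan(np.radians(c['vfov'])/2)
    x,y=(u-c['cx']),(v-c['cy'])
    if n=='wrist':
        r=np.hypot(x,y); t=r/f; d=np.array([x/r*np.sin(t),y/r*np.sin(t),np.cos(t)]) if r>0 else np.array([0,0,1.])
        st=st or get_state(); H=np.array(c['hand_eye']); Rt=R.from_rotvec(st['tool_rot']).as_matrix()
        return Rt@H[:3,3]+np.array(st['position']), Rt@H[:3,:3]@d
    Rc=R.from_rotvec(np.ravel(c['rvec'])).as_matrix(); t=np.ravel(c['tvec'])
    return -Rc.T@t, Rc.T@np.array([x/f,y/f,1.])
def onz(n,u,v,z,st=None):
    o,d=ray(n,u,v,st); return o+d*(z-o[2])/d[2]
def proj(n,p,st=None):
    c=calibration(n); f=210/np.tan(np.radians(c['vfov'])/2); p=np.array(p,float)
    if n=='wrist':
        st=st or get_state(); H=np.array(c['hand_eye']); Rt=R.from_rotvec(st['tool_rot']).as_matrix()
        q=Rt.T@(p-np.array(st['position'])); q=H[:3,:3].T@(q-H[:3,3]); r=np.hypot(q[0],q[1]); t=np.arctan2(r,q[2])
        return np.array([c['cx']+f*t*q[0]/r, c['cy']+f*t*q[1]/r])
    q=R.from_rotvec(np.ravel(c['rvec'])).as_matrix()@p+np.ravel(c['tvec'])
    return np.array([c['cx']+f*q[0]/q[2],c['cy']+f*q[1]/q[2]])
E
python3 - <<'E'
from h import *
print(get_state())
for n in('scene','top','wrist'): print(n,calibration(n))
print(globals().get('nose_length'))
a=save('scene','s0');b=save('top','t0');c=save('wrist','w0')
E
```

```text
pics
{'time': 0.0, 'joint_positions': array([ 1.34907512,  0.32183099, -0.07006802,  1.45164253,  0.0226238 ,
        1.37081051, -0.05693012]), 'qd': array([ 4.21630454e-04,  8.91864514e-05,  5.09947144e-05,  1.02618262e-03,
       -5.61663018e-05,  2.14495691e-03, -2.55549550e-05]), 'joint_torque': array([ 1.08234184e-03, -4.91284168e+01, -4.03646166e-01, -3.12534642e+01,
       -6.39926735e-02,  4.39780857e-02,  1.84057740e-04]), 'position': array([ 0.15168241, -0.63152791,  0.23847248]), 'tool_rot': array([-3.11792178e+00, -3.69331303e-01,  5.47542938e-04]), 'ft_force': array([-0.21113974,  0.43045401,  0.61934542]), 'torque': array([-0.00777418,  0.01813126,  0.01412869]), 'grip_force': 0.0, 'grip_width': 1.0041724670547056}
scene {'vfov': 48.77115903592905, 'cx': 280.8528413743149, 'cy': 218.9165510582092, 'rvec': array([ 1.49832466,  2.08108212, -0.83108655]), 'tvec': array([ 0.19588815, -0.28544163,  2.07394231])}
top {'vfov': 53.4469424116706, 'cx': 284.7542838609903, 'cy': 208.91881422917803, 'rvec': array([ 2.16400538, -2.18490177,  0.10407138]), 'tvec': array([-0.00999335,  0.51856184,  1.27713052])}
wrist {'vfov': 65.70646984690485, 'cx': 280.7540126578101, 'cy': 211.90571219138965, 'hand_eye': array([[-5.00587649e-04, -9.69924378e-01, -2.43405939e-01,
         6.59824526e-02],
       [ 9.99999849e-01, -5.41145269e-04,  9.97609766e-05,
         4.54341473e-04],
       [-2.28478576e-04, -2.43405852e-01,  9.69924502e-01,
        -1.44740640e-01],
       [ 0.00000000e+00,  0.00000000e+00,  0.00000000e+00,
         1.00000000e+00]])}
0.017
```

View pics/s0.png

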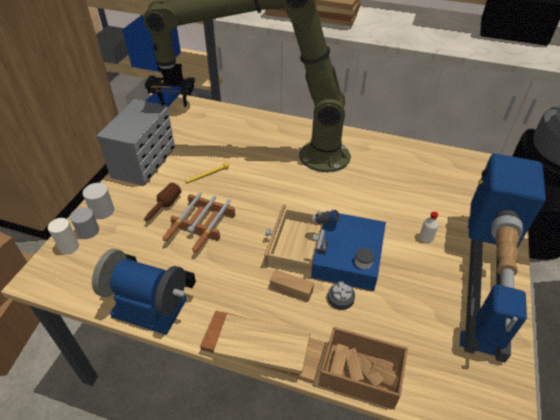

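View pics/t0.png

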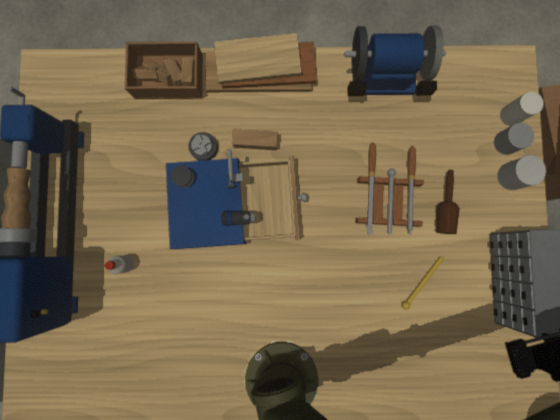

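Scene view: rack at (200,220) with the grey ball bar in the middle slot, chest at (350,245), yellow decoy at (207,173). Top view: chest (205,205), drawer open to the right to x≈297, knob (304,197), clamp upright (233,165), sleeve (240,217), bar vertical at x≈391 from ball (391,172) to tip (391,232).

```bash
python3 - <<'E'
from h import *
im=cv2.imread('pics/t0.png'); hsv=cv2.cvtColor(im,cv2.COLOR_BGR2HSV)
m=cv2.inRange(hsv,(105,120,40),(125,255,255)); m[:, :150]=0; m[:140]=0; m[270:]=0; m[:,260:]=0
m=cv2.morphologyEx(m,cv2.MORPH_CLOSE,np.ones((25,25)))
c=max(cv2.findContours(m,0,2)[0],key=cv2.contourArea)
b=cv2.boxPoints(cv2.minAreaRect(c)); 
P=np.array([onz('top',u,v,0.08) for u,v in b]); print(b,P.round(4)); print('centre',P.mean(0),np.linalg.norm(P[0]-P[1]),np.linalg.norm(P[1]-P[2]))
for k in range(4): d=P[(k+1)%4]-P[k]; print(np.degrees(np.arctan2(d[1],d[0])))
print('ball',onz('top',391,173,.041),'tip',onz('top',391,232,.041),'knob',onz('top',304,197,.041))
a=im[130:250,160:310]; d=im[135:245,345:465]
o=np.zeros((560,790,3),np.uint8); A=cv2.resize(a,None,fx=3,fy=3,interpolation=2); D=cv2.resize(d,None,fx=2.8,fy=2.8,interpolation=2)
o[:360,:450]=A; o[:308,452:788]=D; cv2.imwrite('pics/t0c.png',o[:370])
E
```

```text
[[165.46306 162.40857]
 [237.36967 157.9144 ]
 [242.70042 243.20624]
 [170.79381 247.70041]] [[0.6575 0.3436 0.08  ]
 [0.6693 0.1268 0.08  ]
 [0.4124 0.1107 0.08  ]
 [0.4012 0.3234 0.08  ]]
centre [0.5350948  0.22612902 0.08      ] 0.21712728109437138 0.2573971449056651
-86.89775645619233
-176.43032329938552
93.01332003255335
4.488552247964129
ball [ 0.62578421 -0.3460263   0.041     ] tip [ 0.44271391 -0.33989311  0.041     ] knob [ 0.55327623 -0.07472589  0.041     ]
```

View pics/t0c.png

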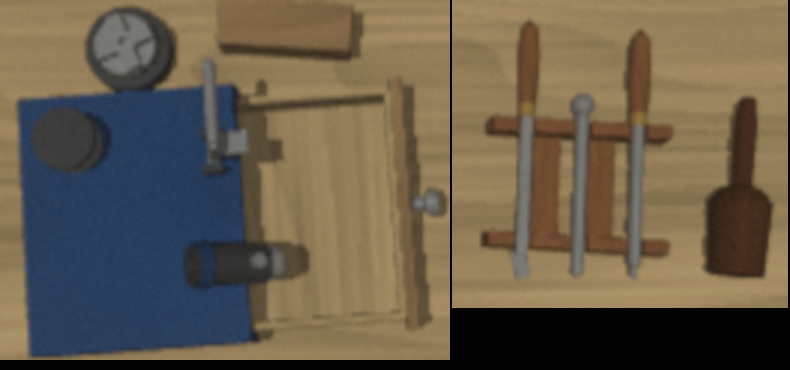

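```bash
cat >> h.py <<'E'
def toolR(yaw,tilt=0,axis='y'):
    # tool down, tool x at yaw (deg); then turned by tilt (deg) about own axis
    r=R.from_matrix(np.array([[1,0,0],[0,-1,0],[0,0,-1.]]))
    return R.from_euler('z',yaw,degrees=True)*r*R.from_euler(axis,tilt,degrees=True)
def go(p,Rt,st=None):
    st=st or get_state(); r0=R.from_rotvec(st['tool_rot'])
    print('xyz',(r0.inv().apply(np.array(p)-st['position'])*1000).round(1),'dr',(r0.inv()*Rt).as_rotvec().round(3))
E
python3 - <<'E'
from h import *
go([.57,-.342,.22],toolR(-3))
E
```

```text
xyz [ 474.4 -183.9   19. ] dr [-0.001  0.     0.288]
```

Call:
send_rows(xyz=[[40, -15, 2], [80, -31, 3], [120, -46, 5], [160, -62, 6], [200, -77, 8], [240, -93, 10], [275, -107, 11], [310, -120, 13], [345, -133, 14], [380, -147, 15]], dr=[[0, 0, 0.03], [0, 0, 0.06], [0, 0, 0.09], [0, 0, 0.12], [0, 0, 0.15], [0, 0, 0.18], [0, 0, 0.21], [0, 0, 0.24], [0, 0, 0.27], [0, 0, 0.288]], jaw=45)

```text
time: 0.98
position: [0.4883, -0.3988, 0.2242]
tool_rot: [-3.14, 0.084, 0.001]
ft_force: [0.8, -0.4, -0.1]
grip_width: 0.518
grip_force: 0.0
```

```bash
python3 - <<'E'
from h import *
print(get_state()['time']);go([.57,-.342,.22],toolR(-3))
E
```

```text
0.9833
xyz [ 78.6 -61.    4.2] dr [-0.     0.    -0.001]
```

Call:
send_rows(xyz=[[30, -20, 2], [55, -40, 3], [78, -61, 4], [78, -61, 4], [78, -61, 4], [78, -61, 4], [78, -61, 4], [78, -61, 4], [78, -61, 4], [78, -61, 4]], dr=[[0, 0, 0], [0, 0, 0], [0, 0, 0], [0, 0, 0], [0, 0, 0], [0, 0, 0], [0, 0, 0], [0, 0, 0], [0, 0, 0], [0, 0, 0]])

```text
time: 1.82
position: [0.5673, -0.3445, 0.2207]
tool_rot: [3.14, -0.085, -0.0]
ft_force: [0.0, 0.4, 0.6]
grip_width: 0.514
grip_force: 0.0
```

```bash
python3 - <<'E'
from h import *
st=get_state(); print(st['position'],st['tool_rot']); im=save('wrist','w1')
for p in [(.628,-.347,.041),(.44,-.336,.041)]: print(proj('wrist',p,st))
E
```

```text
[ 0.56732888 -0.34445663  0.22072729] [ 3.13997058e+00 -8.46191490e-02 -3.84479429e-05]
[279.38920885 137.37611871]
[278.9085728  306.99424372]
```

View pics/w1.png

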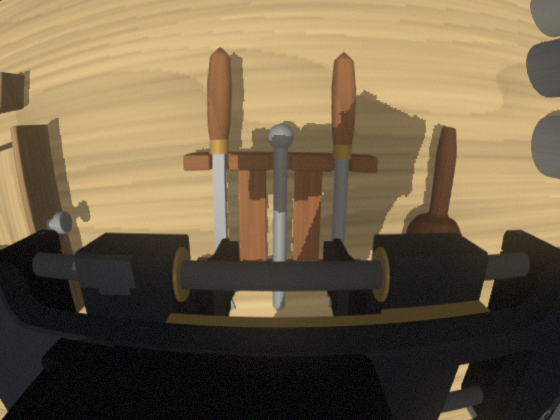

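Wrist view: the bar's ball is at (280,136), tip at (278,306), between the jaws; the predictions match within ~1–2 px.

```bash
python3 - <<'E'
from h import *
st=get_state(); B=onz('wrist',280.8,136,.042,st);T=onz('wrist',278.5,306,.041,st);C=onz('wrist',280,200,.045,st)
print(B,T,C,np.linalg.norm(B-T)); d=(B-T)/np.linalg.norm(B-T); yaw=np.degrees(np.arctan2(d[1],d[0])); print(yaw)
g=B-d*(94-43)/1000; g[2]=.041+.002-.004   # tcp: grasp is 2 behind
print(g); go([g[0],g[1],.037],toolR(yaw))
E
```

```text
[ 0.62952498 -0.34811481  0.042     ] [ 0.44159591 -0.33534025  0.041     ] [ 0.5656382  -0.34385796  0.045     ] 0.18836539902092975
-3.8887239891135534
[ 0.57864311 -0.34465609  0.039     ]
xyz [ 11.1  -0.2 183.7] dr [ 0.    -0.     0.014]
```

Call:
send_rows(xyz=[[11, 0, 25], [11, 0, 55], [11, 0, 85], [11, 0, 115], [11, 0, 140], [11, 0, 160], [11, 0, 172], [11, 0, 178], [11, 0, 178], [11, 0, 178]], dr=[[0, 0, 0.014], [0, 0, 0.014], [0, 0, 0.014], [0, 0, 0.014], [0, 0, 0.014], [0, 0, 0.014], [0, 0, 0.014], [0, 0, 0.014], [0, 0, 0.014], [0, 0, 0.014]])

```text
time: 2.7
position: [0.5797, -0.3445, 0.0436]
tool_rot: [3.139, -0.104, 0.002]
ft_force: [-0.2, -0.0, 0.6]
grip_width: 0.518
grip_force: 0.0
```

Call:
send_rows(xyz=[[0, 0, 0], [0, 0, 0], [0, 0, 0], [0, 0, 0], [0, 0, 0], [0, 0, 0], [0, 0, 0], [0, 0, 0], [0, 0, 0], [0, 0, 0]], dr=[[0, 0, 0], [0, 0, 0], [0, 0, 0], [0, 0, 0], [0, 0, 0], [0, 0, 0], [0, 0, 0], [0, 0, 0], [0, 0, 0], [0, 0, 0]], jaw=0, grip_force=50)

```text
time: 3.53
position: [0.5791, -0.3441, 0.0428]
tool_rot: [3.14, -0.104, 0.0]
ft_force: [-0.1, 0.2, 1.7]
grip_width: 0.143
grip_force: 50.0
```

Call:
send_rows(xyz=[[0, 0, -10], [0, 0, -30], [0, 0, -65], [0, 0, -100], [0, 0, -140], [0, 0, -180], [0, 0, -210], [0, 0, -225], [0, 0, -225], [0, 0, -225]], dr=[[0, 0, 0], [0, 0, 0], [0, 0, 0], [0, 0, 0], [0, 0, 0], [0, 0, 0], [0, 0, 0], [0, 0, 0], [0, 0, 0], [0, 0, 0]])

```text
time: 4.37
position: [0.5791, -0.344, 0.2681]
tool_rot: [3.139, -0.104, 0.002]
ft_force: [-0.5, -0.4, -2.0]
grip_width: 0.143
grip_force: 50.0
```

```bash
python3 - <<'E'
from h import *
st=get_state(); print(st['position'],st['tool_rot'],st['joint_positions'].round(2)); im=save('wrist','w2')
th=np.radians(93.6); c=np.array([.535,.226,0]); Rc=R.from_euler('z',th)
# sleeve mouth: front end x=-130 horizontally -> mouth at -130+75cos25
s=c+Rc.apply([-.130+.075*np.cos(np.radians(25)),.055,.138]); print('sleeve',s)
print('knob est',c+Rc.apply([-.152-.12,0,.041]))
E
```

```text
[ 0.57913445 -0.34400962  0.26806879] [ 3.13919816e+00 -1.03821550e-01  1.57321667e-03] [ 0.72  0.38 -0.3   1.34  0.11  1.45 -1.21]
sleeve [0.48400323 0.160642   0.138     ]
knob est [ 0.55207902 -0.04546327  0.041     ]
```

View pics/w2.png

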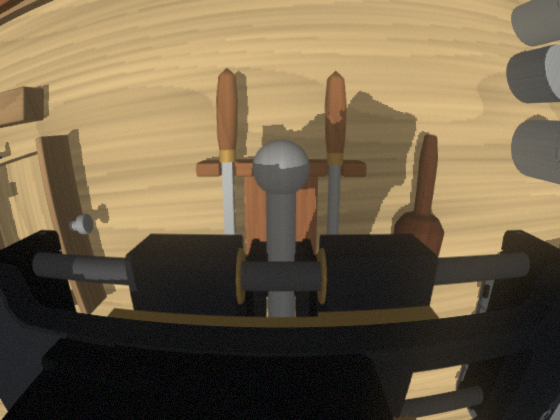

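Wrist view: bar firmly held, ball at (281,166), other tools still in place.

```bash
python3 - <<'E'
from h import *
st=get_state(); r=R.from_rotvec(st['tool_rot'])
print(proj('wrist',r.apply([.0505,0,.002])+st['position'],st))
go([.542,.034,.30],toolR(93.6))
E
```

```text
[279.60870148 166.47200625]
xyz [ -61.3 -374.5  -33.5] dr [-2.0e-03  1.0e-03 -1.7e+00]
```

Call:
send_rows(xyz=[[0, -20, -6], [-2, -50, -13], [-5, -85, -19], [-8, -120, -25], [-12, -155, -32], [-20, -200, -32], [-30, -240, -32], [-40, -280, -32], [-50, -320, -32], [-62, -360, -32]], dr=[[0, 0, -0.1], [0, 0, -0.22], [0, 0, -0.34], [0, 0, -0.46], [0, 0, -0.58], [0, 0, -0.7], [0, 0, -0.82], [0, 0, -0.94], [0, 0, -1.06], [0, 0, -1.18]])

```text
time: 5.25
position: [0.5398, 0.0183, 0.2968]
tool_rot: [-2.66, -1.667, 0.005]
ft_force: [1.6, 0.4, -1.0]
grip_width: 0.145
grip_force: 50.0
```

```bash
python3 - <<'E'
from h import *
go([.542,.034,.30],toolR(93.6))
E
```

```text
xyz [15.1 -4.9 -3.2] dr [-0.004  0.    -0.514]
```

Ball prediction matches (bar straight in the grip).

Call:
send_rows(xyz=[[4, -1, -1], [8, -3, -2], [12, -4, -3], [15, -5, -3], [15, -5, -3], [15, -5, -3], [15, -5, -3], [15, -5, -3], [15, -5, -3], [15, -5, -3]], dr=[[0, 0, -0.11], [0, 0, -0.22], [0, 0, -0.33], [0, 0, -0.44], [0, 0, -0.514], [0, 0, -0.514], [0, 0, -0.514], [0, 0, -0.514], [0, 0, -0.514], [0, 0, -0.514]])

```text
time: 6.08
position: [0.5436, 0.032, 0.3022]
tool_rot: [-2.158, -2.282, 0.001]
ft_force: [-0.5, -0.4, -1.3]
grip_width: 0.142
grip_force: 50.0
```

```bash
python3 - <<'E'
from h import *
import json
st=get_state(); print(st['position'],st['tool_rot']); im=save('wrist','w3')
json.dump({k:list(map(float,st[k])) for k in('position','tool_rot')},open('w3.json','w'))
c=np.array([.535,.226,0]); Rc=R.from_euler('z',93.6,degrees=True)
for p in [(-.130+.075*np.cos(np.radians(25)),.055,.138),(-.11,.13,.08),(-.11,-.13,.08),(.11,.13,.08),(.11,-.13,.08)]: print(proj('wrist',c+Rc.apply(p),st).round(1))
E
```

```text
[0.54358818 0.03204138 0.30217078] [-2.15816838e+00 -2.28235750e+00  6.57621255e-04]
[225.6  64.7]
[171.1 119.9]
[395.5 118.6]
[176.7 -47. ]
[387.  -47.8]
```

View pics/w3.png

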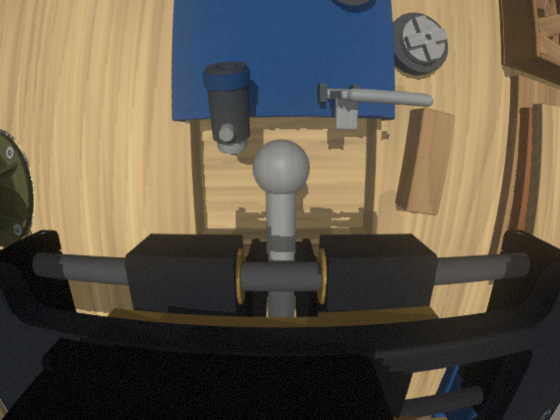

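Wrist view: chest front corners at (172,120) and (394,117), sleeve collar (mouth) around (227,67), clamp handle (350–430, 97), centre's head (233,145). Zoom to refine.

```bash
python3 - <<'E'
import cv2,numpy as np
im=cv2.imread('pics/w3.png')
a=cv2.resize(im[45:165,160:300],None,fx=5,fy=5,interpolation=2); a=cv2.convertScaleAbs(a,alpha=1.8,beta=10)
for k in range(0,140,10): cv2.putText(a,str(160+k),(k*5,10),0,.35,(0,255,255)); cv2.line(a,(k*5,12),(k*5,18),(0,255,255))
for k in range(0,120,10): cv2.putText(a,str(45+k),(0,k*5+4),0,.35,(0,255,255)); cv2.line(a,(25,k*5),(31,k*5),(0,255,255))
cv2.imwrite('pics/w3c.png',a)
E
```

```text
(no output)
```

View pics/w3c.png

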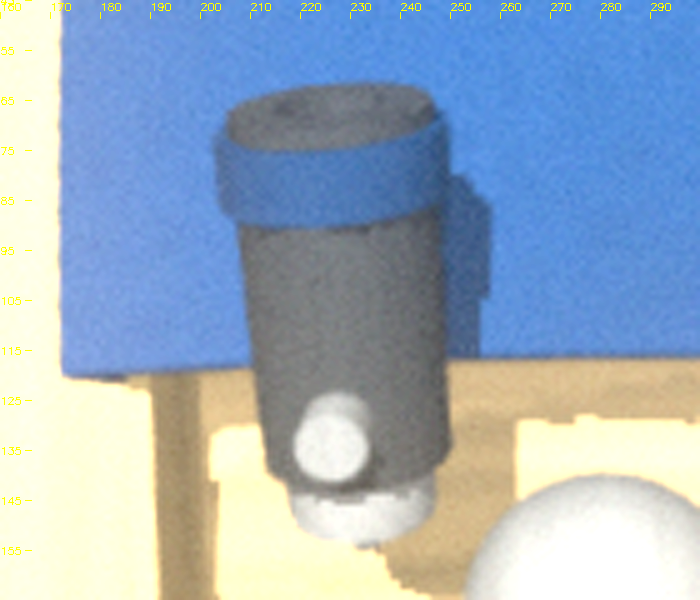

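```bash
python3 - <<'E'
from h import *
import json
st={k:np.array(v) for k,v in json.load(open('w3.json')).items()}
im=cv2.imread('pics/w3.png'); hsv=cv2.cvtColor(im,cv2.COLOR_BGR2HSV); m=cv2.inRange(hsv,(105,110,40),(128,255,255))
def last(c): 
    k=np.where(m[:125,c])[0]; return k.max()+.5
cols=list(range(176,195,4))+list(range(255,315,4))+list(range(365,390,4))
P=np.array([onz('wrist',c+.5,last(c)+.5,.08,st) for c in cols])
f=np.polyfit(P[:,0],P[:,1],1); print('front yaw',np.degrees(np.arctan(f[0])), 'resid',np.abs(np.polyval(f,P[:,0])-P[:,1]).max())
L=[np.where(m[r,150:200])[0].min()+150 for r in (20,50,80,110)]; Rr=[np.where(m[r,330:400])[0].max()+331 for r in (20,50,80,110)]
Pl=np.array([onz('wrist',c,r+.5,.08,st) for c,r in zip(L,(20,50,80,110))]);Pr=np.array([onz('wrist',c,r+.5,.08,st) for c,r in zip(Rr,(20,50,80,110))])
print(Pl.round(4),Pr.round(4))
M=onz('wrist',226.4,68.2,.138,st); F=onz('wrist',231.5,137,.106,st); print(M,F)
d=M-F; print(np.degrees(np.arctan2(d[1],d[0])),np.linalg.norm(d))
for u in [(226.4,68.2)]:
  pass
# top view check of mouth and chest
E
```

```text
front yaw 3.740154221330467 resid 0.002504299973254853
[[0.407  0.2297 0.08  ]
 [0.4094 0.1913 0.08  ]
 [0.4122 0.1546 0.08  ]
 [0.4153 0.1191 0.08  ]] [[0.6628 0.2447 0.08  ]
 [0.6658 0.2063 0.08  ]
 [0.6671 0.1694 0.08  ]
 [0.6691 0.1337 0.08  ]]
[0.48499946 0.15718043 0.138     ] [0.48856844 0.08993591 0.106     ]
93.03810272415468 0.07455577605540033
```

```bash
cat >> h.py <<'E'
S=np.array([.485,.1585,.138]); YAW=93.7
RI=toolR(YAW,25); U=RI.as_matrix()[:,0]; W=RI.as_matrix()[:,2]
TIP=np.array([-.1395,0,.002])
def tcp_for(sx,raise_=0): # tip at sleeve x = sx
    return S+U*sx-RI.apply(TIP)-W*raise_
E
python3 - <<'E'
from h import *
print(U,W); go(tcp_for(.03,.08),RI)
E
```

```text
[-0.05848613  0.9044187   0.42261826] [-0.02727253  0.42173736 -0.90630779]
xyz [248.5 -52.5  18.4] dr [ 0.001  0.436 -0.008]
```

Call:
send_rows(xyz=[[20, -4, 0], [50, -10, 2], [85, -18, 4], [120, -26, 8], [155, -33, 11], [190, -40, 14], [220, -47, 17], [240, -51, 18], [248, -53, 18], [248, -53, 18]], dr=[[0, 0.05, 0], [0, 0.1, 0], [0, 0.16, 0], [0, 0.22, 0], [0, 0.28, 0], [0, 0.34, 0], [0, 0.4, 0], [0, 0.436, -0.008], [0, 0.436, -0.008], [0, 0.436, -0.008]])

```text
time: 6.97
position: [0.4756, 0.2782, 0.2845]
tool_rot: [-1.908, -2.042, -0.423]
ft_force: [-0.5, 0.4, -0.8]
grip_width: 0.146
grip_force: 50.0
```

```bash
python3 - <<'E'
from h import *
print(get_state()['joint_positions'].round(2)); go(tcp_for(.03),RI)
E
```

```text
[ 0.47  0.04 -0.8   1.77 -0.41  1.26 -0.14]
xyz [-1.1  1.7 80.1] dr [0.    0.002 0.003]
```

Call:
send_rows(xyz=[[0, 1, 10], [-1, 2, 22], [-1, 2, 38], [-1, 2, 54], [-1, 2, 68], [-1, 2, 77], [-1, 2, 80], [-1, 2, 80], [-1, 2, 80], [-1, 2, 80]], dr=[[0, 0, 0], [0, 0, 0], [0, 0, 0.003], [0, 0, 0.003], [0, 0, 0.003], [0, 0, 0.003], [0, 0, 0.003], [0, 0, 0.003], [0, 0, 0.003], [0, 0, 0.003]])

```text
time: 7.8
position: [0.4775, 0.3094, 0.2123]
tool_rot: [-1.914, -2.036, -0.426]
ft_force: [0.3, 0.3, -1.6]
grip_width: 0.147
grip_force: 50.0
```

```bash
python3 - <<'E'
from h import *
st=get_state(); go(tcp_for(.03),RI)
w=save('wrist','w4'); s=save('scene','s4'); t=save('top','t4')
r=R.from_rotvec(st['tool_rot']); tip=r.apply(TIP)+st['position']
for n in('scene','top','wrist'): print(n,'tip',proj(n,tip,st).round(1),'mouth',proj(n,S,st).round(1),'ball',proj(n,r.apply([.0505,0,.002])+st['position'],st).round(1))
def crop(im,n,p,h,f):
    u,v=proj(n,p,st).astype(int); return cv2.resize(im[max(0,v-h):v+h,u-h:u+h,::-1],(390,390),interpolation=2)
o=np.hstack([crop(s,'scene',S,35,0),crop(t,'top',S,35,0)]); cv2.imwrite('pics/c4.png',cv2.convertScaleAbs(o,alpha=1.5,beta=15))
E
```

```text
xyz [ 1.2 -2.3  1.5] dr [ 0.003  0.    -0.002]
scene tip [344.  214.2] mouth [336.5 215.2] ball [398.7 206.9]
top tip [214.1 217.1] mouth [223.9 217.5] ball [143.1 219.5]
wrist tip [280.9 440.4] mouth [278.5 458.5] ball [281.  165.1]
```

View pics/c4.png

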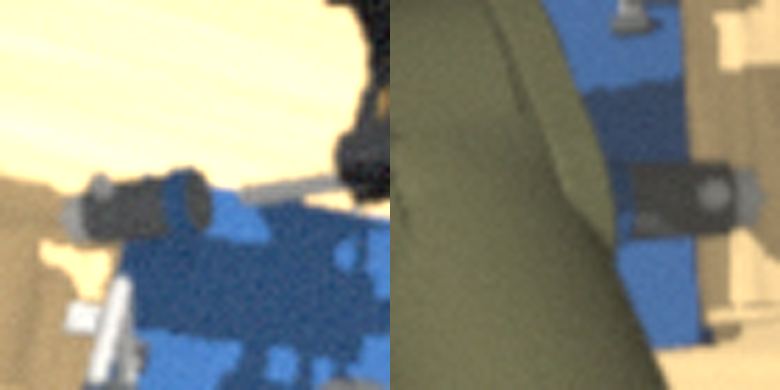

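Scene crop: bar tip (243,192) aims at the mouth (200,200), lined up to about 2 mm; top crop shows the mouth occluded by the arm. Inserting slowly.

Call:
send_rows(xyz=[[1, -2, 1.5], [1, -2, 1.5], [1, -2, 1.5], [-5, -2, 1.5], [-12, -2, 1.5], [-18, -2, 1.5], [-24, -2, 1.5], [-30, -2, 1.5], [-35, -2, 1.5], [-38, -2, 1.5]], dr=[[0, 0, 0], [0, 0, 0], [0, 0, 0], [0, 0, 0], [0, 0, 0], [0, 0, 0], [0, 0, 0], [0, 0, 0], [0, 0, 0], [0, 0, 0]])

```text
time: 8.78
position: [0.4769, 0.2747, 0.1936]
tool_rot: [-1.914, -2.035, -0.424]
ft_force: [0.4, 0.6, -0.7]
grip_width: 0.147
grip_force: 50.0
```

```bash
python3 - <<'E'
from h import *
st=get_state(); go(tcp_for(-.012),RI)
r=R.from_rotvec(st['tool_rot']); print('force tool',r.inv().apply(st['ft_force']),'moment',r.inv().apply(st['torque']))
print('tip in sleeve',RI.inv().apply(r.apply(TIP)+st['position']-S)*1000)
E
```

```text
xyz [-1.6  0.6 -0.8] dr [ 0.001  0.001 -0.003]
force tool [0.23344018 0.43259737 0.89188557] moment [-0.12041241 -0.61448041 -0.02314392]
tip in sleeve [-10.37915024  -1.0349177    0.7315557 ]
```

Call:
send_rows(xyz=[[-3, 0, 0], [-6, 0, 0], [-9, 0, 0], [-12, 0, 0], [-15, 0, 0], [-18, 0, 0], [-21, 0, 0], [-24, 0, 0], [-27, 0, 0], [-30, 0, 0]], dr=[[0, 0, 0], [0, 0, 0], [0, 0, 0], [0, 0, 0], [0, 0, 0], [0, 0, 0], [0, 0, 0], [0, 0, 0], [0, 0, 0], [0, 0, 0]], grip_force=60)

```text
time: 9.62
position: [0.4782, 0.2514, 0.1828]
tool_rot: [-1.909, -2.036, -0.428]
ft_force: [-0.7, 6.4, 1.3]
grip_width: 0.142
grip_force: 60.0
```

```bash
python3 - <<'E'
from h import *
st=get_state(); 
r=R.from_rotvec(st['tool_rot']); print('force tool',r.inv().apply(st['ft_force']),'moment',r.inv().apply(st['torque']))
print('tip in sleeve',RI.inv().apply(r.apply(TIP)+st['position']-S)*1000)
s=save('scene','s5');u,v=proj('scene',S).astype(int); cv2.imwrite('pics/c5.png',cv2.resize(s[v-45:v+45,u-60:u+60,::-1],(800,600),interpolation=2))
E
```

```text
force tool [ 6.36899522 -0.24705979  1.53940224] moment [-0.00357116  0.73548872  0.00236017]
tip in sleeve [-36.16689612  -0.76567659   1.19717668]
```

View pics/c5.png

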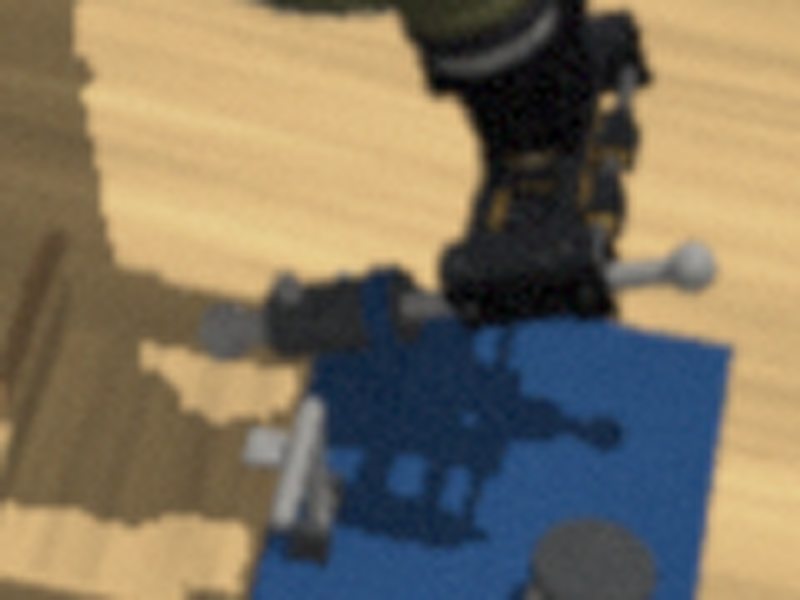

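Bar is in the bore, head of the centre emerging at (225,330); force 6.4 N along the bore. Push on.

Call:
send_rows(xyz=[[-4, 0, 0], [-9, 0, 0], [-14, 0, 0], [-19, 0, 0], [-24, 0, 0], [-29, 0, 0], [-34, 0, 0], [-39, 0, 0], [-44, 0, 0], [-48, 0, 0]], dr=[[0, 0, 0], [0, 0, 0], [0, 0, 0], [0, 0, 0], [0, 0, 0], [0, 0, 0], [0, 0, 0], [0, 0, 0], [0, 0, 0], [0, 0, 0]])

```text
time: 10.5
position: [0.4812, 0.2042, 0.1607]
tool_rot: [-1.914, -2.035, -0.423]
ft_force: [-0.5, -0.3, -1.6]
grip_width: 0.145
grip_force: 60.0
```

```bash
python3 - <<'E'
from h import *
st=get_state(); 
r=R.from_rotvec(st['tool_rot']); print('force tool',r.inv().apply(st['ft_force']),'moment',r.inv().apply(st['torque']))
print('tip in sleeve',RI.inv().apply(r.apply(TIP)+st['position']-S)*1000)
a=cv2.imread('pics/t4.png'); t=save('top','t6')[:,:,::-1]; s=save('scene','s6')[:,:,::-1]
o=np.hstack([cv2.resize(s[190:290,250:350],(400,400),interpolation=2),cv2.resize(t[140:240,205:305],(400,400),interpolation=2)]); cv2.imwrite('pics/c6.png',o)
E
```

```text
force tool [-0.93202327 -0.5362886   1.28025694] moment [-0.1049127  -0.63405795 -0.07229236]
tip in sleeve [-88.31636132  -1.23188103   0.66351491]
```

View pics/c6.png

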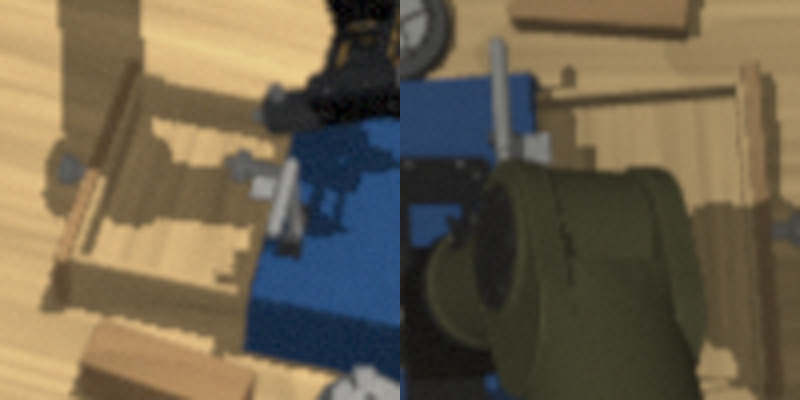

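Both crops: the sleeve is empty and the centre lies in the drawer near the chest's front, at scene pixel ≈(310,231); board's inner edge in top view at ≈(290,175). Now retract the bar and compute the drawer's geometry numerically.

Call:
send_rows(xyz=[[15, 0, 0], [35, 0, 0], [60, 0, 0], [85, 0, 0], [105, 0, 0], [120, 0, 0], [122, 0, -15], [122, 0, -45], [122, 0, -80], [122, 0, -110]], dr=[[0, 0, 0], [0, 0, 0], [0, 0, 0], [0, 0, 0], [0, 0, 0], [0, 0, 0], [0, 0, 0], [0, 0, 0], [0, 0, 0], [0, 0, 0]])

```text
time: 11.43
position: [0.4767, 0.2692, 0.3141]
tool_rot: [-1.912, -2.037, -0.424]
ft_force: [0.9, -0.1, -1.1]
grip_width: 0.145
grip_force: 60.0
```

```bash
cat >> h.py <<'E'
RC=R.from_euler('z',YAW,degrees=True)
C=S-RC.apply([-.062,.055,0]); C[2]=0
def chest(p): return RC.inv().apply(np.array(p)-C)
def world(p): return C+RC.apply(p)
E
python3 - <<'E'
from h import *
print('C',C, 'front corners',world([-.11,.13,.08]),world([-.11,-.13,.08]))
print('knob',chest(onz('top',306.7,197.7,.041)))
for z in(.071,): print('board in/out',chest(onz('top',290,175,z)),chest(onz('top',297.5,190,z)))
print('centre',chest(onz('scene',310,231,.03)))
st=get_state(); print(st['position'])
for f in (95.,):
  go(world([-.225,-.0,.30]),toolR(YAW+90)); go(world([-.225,0,.30]),toolR(YAW-90))
print(st['joint_positions'].round(2))
E
```

```text
C [0.53588436 0.22392005 0.        ] front corners [0.41325388 0.10576013 0.08      ] [0.67271194 0.12253853 0.08      ]
knob [-0.30728994  0.00470379  0.041     ]
board in/out [-0.26038634 -0.06460105  0.071     ] [-0.27952302 -0.01719953  0.071     ]
centre [-0.15119038  0.05567822  0.03      ]
[0.47674842 0.26920628 0.31409   ]
xyz [-254.3   56.4 -102.8] dr [ 0.343 -0.341 -1.545]
xyz [-254.3   56.4 -102.8] dr [-0.341 -0.343  1.543]
[ 0.49  0.02 -0.79  1.72 -0.43  1.32 -0.14]
```

```bash
python3 - <<'E'
from h import *
for z in(.12,.14,.16): print('hook',chest(onz('top',242.3,176.7,z)))
T=world([-.226,-.0385,.25]); print(T); go(T,toolR(YAW-90))
r0=R.from_rotvec(get_state()['tool_rot']); Rf=toolR(YAW-90); d=(r0.inv()*Rf).as_rotvec(); print((d[None]*np.arange(1,11)[:,None]*.07).round(2).tolist())
E
```

```text
hook [-0.12022577 -0.06129499  0.12      ]
hook [-0.12199072 -0.0577082   0.14      ]
hook [-0.12375568 -0.05412141  0.16      ]
[0.58888841 0.00087561 0.25      ]
xyz [-276.3   94.9  -57.9] dr [-0.341 -0.343  1.543]
[[-0.02, -0.02, 0.11], [-0.05, -0.05, 0.22], [-0.07, -0.07, 0.32], [-0.1, -0.1, 0.43], [-0.12, -0.12, 0.54], [-0.14, -0.14, 0.65], [-0.17, -0.17, 0.76], [-0.19, -0.19, 0.86], [-0.21, -0.22, 0.97], [-0.24, -0.24, 1.08]]
```

Call:
send_rows(xyz=[[-15, 5, -5], [-40, 14, -10], [-65, 23, -18], [-92, 32, -25], [-120, 42, -32], [-147, 51, -38], [-175, 60, -44], [-200, 69, -48], [-225, 78, -52], [-245, 85, -55]], dr=[[-0.02, -0.02, 0.11], [-0.05, -0.05, 0.22], [-0.07, -0.07, 0.32], [-0.1, -0.1, 0.43], [-0.12, -0.12, 0.54], [-0.14, -0.14, 0.65], [-0.17, -0.17, 0.76], [-0.19, -0.19, 0.86], [-0.21, -0.22, 0.97], [-0.24, -0.24, 1.08]])

```text
time: 12.27
position: [0.578, 0.0275, 0.2583]
tool_rot: [-2.934, -0.779, -0.149]
ft_force: [0.1, -0.9, -1.2]
grip_width: 0.149
grip_force: 60.0
```

```bash
python3 - <<'E'
from h import *
go(world([-.226,-.0385,.25]),toolR(YAW-90))
E
```

```text
xyz [-4.6 29.1  5.7] dr [-0.1   -0.102  0.454]
```

Call:
send_rows(xyz=[[-1, 7, 1], [-2, 14, 3], [-3, 21, 4], [-5, 29, 6], [-5, 29, 6], [-5, 29, 6], [-5, 29, 6], [-5, 29, 6], [-5, 29, 6], [-5, 29, 6]], dr=[[-0.025, -0.025, 0.11], [-0.05, -0.05, 0.22], [-0.075, -0.075, 0.34], [-0.1, -0.102, 0.454], [-0.1, -0.102, 0.454], [-0.1, -0.102, 0.454], [-0.1, -0.102, 0.454], [-0.1, -0.102, 0.454], [-0.1, -0.102, 0.454], [-0.1, -0.102, 0.454]])

```text
time: 13.1
position: [0.5878, 0.003, 0.2505]
tool_rot: [-3.138, -0.113, -0.003]
ft_force: [0.3, -0.6, -1.7]
grip_width: 0.137
grip_force: 60.0
```

```bash
python3 - <<'E'
from h import *
st=get_state();print(st['joint_positions'].round(2)); go(world([-.226,-.0385,.045]),toolR(YAW-90))
# ball position check, look at drawer board/knob in wrist view
im=save('wrist','w7')
hsv=cv2.cvtColor(im,cv2.COLOR_RGB2HSV)
r=R.from_rotvec(st['tool_rot']); print('ball px',proj('wrist',r.apply([.0505,0,.002])+st['position'],st))
for p in [(-.277,-.128,.071),(-.265,-.128,.071),(-.265,0,.071),(-.122,-.06,.137)]: print(p,proj('wrist',world(p),st))
# blank/dark gray check
g=cv2.cvtColor(im,cv2.COLOR_RGB2GRAY); print('row150 grey',[(c,int(g[150,c])) for c in range(330,470,6)])
E
```

```text
[ 0.45  0.23 -0.58  1.58  0.13  1.37 -1.64]
xyz [  0.5   2.4 205.5] dr [-0.001 -0.002  0.008]
ball px [279.63244294 166.31070363]
(-0.277, -0.128, 0.071) [334.68300991 109.19893786]
(-0.265, -0.128, 0.071) [322.737319   108.74827629]
(-0.265, 0, 0.071) [319.38221176 233.03902417]
(-0.122, -0.06, 0.137) [159.84720639 186.93549576]
row150 grey [(330, 99), (336, 109), (342, 111), (348, 109), (354, 110), (360, 108), (366, 109), (372, 108), (378, 109), (384, 111), (390, 111), (396, 110), (402, 109), (408, 117), (414, 117), (420, 115), (426, 192), (432, 194), (438, 190), (444, 186), (450, 184), (456, 179), (462, 179), (468, 175)]
```

Call:
send_rows(xyz=[[0, 2, 20], [0, 2, 50], [0, 2, 80], [0, 2, 110], [0, 2, 135], [0, 2, 160], [0, 2, 180], [0, 2, 195], [0, 2, 203], [0, 2, 205]], dr=[[0, 0, 0.008], [0, 0, 0.008], [0, 0, 0.008], [0, 0, 0.008], [0, 0, 0.008], [0, 0, 0.008], [0, 0, 0.008], [0, 0, 0.008], [0, 0, 0.008], [0, 0, 0.008]])

```text
time: 13.98
position: [0.5872, 0.0012, 0.0437]
tool_rot: [-3.138, -0.1, 0.002]
ft_force: [-0.5, 0.1, -0.8]
grip_width: 0.143
grip_force: 60.0
```

```bash
python3 - <<'E'
from h import *
st=get_state(); print(st['ft_force'],chest(st['position'])); go(world([-.226,-.0385,.036]),toolR(YAW-90))
E
```

```text
[-0.52352598  0.13020028 -0.78574583] [-0.22558915 -0.03686523  0.04368281]
xyz [1.6 0.4 7.7] dr [-0.002  0.001 -0.001]
```

Call:
send_rows(xyz=[[1, 0, 2], [1, 0, 4], [1, 0, 6], [1, 0, 6], [1, 0, 6], [1, 0, 6], [1, 0, 6], [1, 0, 6], [1, 0, 6], [1, 0, 6]], dr=[[0, 0, 0], [0, 0, 0], [0, 0, 0], [0, 0, 0], [0, 0, 0], [0, 0, 0], [0, 0, 0], [0, 0, 0], [0, 0, 0], [0, 0, 0]])

```text
time: 14.82
position: [0.5894, 0.0014, 0.0392]
tool_rot: [-3.139, -0.1, -0.002]
ft_force: [0.3, 0.3, -1.5]
grip_width: 0.139
grip_force: 60.0
```

Call:
send_rows(xyz=[[0, 0, 0], [0, 0, 0], [0, 0, 0], [0, 0, 0], [0, 0, 0], [0, 0, 0], [0, 0, 0], [0, 0, 0], [0, 0, 0], [0, 0, 0]], dr=[[0, 0, 0], [0, 0, 0], [0, 0, 0], [0, 0, 0], [0, 0, 0], [0, 0, 0], [0, 0, 0], [0, 0, 0], [0, 0, 0], [0, 0, 0]], jaw=25)

```text
time: 15.65
position: [0.5894, 0.0014, 0.0392]
tool_rot: [-3.139, -0.1, -0.002]
ft_force: [-0.1, 0.4, 0.4]
grip_width: 0.285
grip_force: 0.0
```

Call:
send_rows(xyz=[[0, 0, -5], [0, 0, -15], [0, 0, -35], [0, 0, -65], [0, 0, -95], [0, 0, -130], [0, 0, -165], [0, 0, -195], [0, 0, -205], [0, 0, -205]], dr=[[0, 0, 0], [0, 0, 0], [0, 0, 0], [0, 0, 0], [0, 0, 0], [0, 0, 0], [0, 0, 0], [0, 0, 0], [0, 0, 0], [0, 0, 0]])

```text
time: 16.48
position: [0.591, 0.0016, 0.2488]
tool_rot: [-3.14, -0.1, -0.014]
ft_force: [0.2, -0.1, 0.2]
grip_width: 0.286
grip_force: 0.0
```

```bash
python3 - <<'E'
from h import *
st=get_state(); im=save('wrist','w8'); t=save('top','t8')
r=R.from_rotvec(st['tool_rot']); b=chest(st['position']); print(b)
# expected ball on drawer floor
P=world([-.226,.0050-.094,.027]); print('expected ball px',proj('wrist',P,st))
hsv=cv2.cvtColor(im,cv2.COLOR_RGB2HSV); m=cv2.inRange(hsv,(0,0,60),(180,45,255)); m[240:]=0
for c in cv2.findContours(m,0,2)[0]:
    if cv2.contourArea(c)>60:
        x,y,w,h=cv2.boundingRect(c); print((x,y,w,h),cv2.contourArea(c),chest(onz('wrist',x+w/2,y+h/2,.025,st)).round(3), chest(onz('wrist',x+w/2,y+6,.027,st)).round(3))
E
```

```text
[-0.22543511 -0.04065498  0.24875106]
expected ball px [280.77171556 149.34742292]
(332, 219, 23, 18) 278.5 [-0.301  0.004  0.025] [-0.3   -0.001  0.027]
(545, 207, 15, 33) 193.5 [-0.651  0.003  0.025] [-0.644 -0.014  0.027]
(484, 192, 22, 48) 455.0 [-0.521 -0.01   0.025] [-0.515 -0.036  0.027]
(5, 150, 35, 55) 1423.0 [ 0.15  -0.068  0.025] [ 0.144 -0.1    0.027]
(30, 147, 30, 52) 685.5 [ 0.101 -0.072  0.025] [ 0.096 -0.1    0.027]
(271, 139, 21, 101) 1126.0 [-0.227 -0.043  0.025] [-0.227 -0.094  0.027]
(154, 116, 32, 31) 163.0 [-0.097 -0.113  0.025] [-0.098 -0.124  0.027]
(64, 47, 97, 168) 5652.0 [-0.019 -0.119  0.025] [-0.019 -0.218  0.027]
```

```bash
cat >> h.py <<'E'
RP=toolR(YAW,35)
E
python3 - <<'E'
from h import *
st=get_state()
go(world([-.375,0,.16]),RP)
d=(R.from_rotvec(st['tool_rot']).inv()*RP).as_rotvec();print((d[None]*np.arange(1,11)[:,None]*.07).round(2).tolist())
s=save('scene','s9'); c=s[215:250,290:330].astype(int); sat=c.max(2)-c.min(2); m=((sat<25)&(c.max(2)>50)).astype(np.uint8)
n,l,stt,ce=cv2.connectedComponentsWithStats(m)
for k in range(1,n):
    if stt[k,4]>8: print(stt[k],chest(onz('scene',ce[k][0]+290,ce[k][1]+215,.03)))
E
```

```text
xyz [-38.4 149.4  83.7] dr [ 0.479  0.477 -1.518]
[[0.03, 0.03, -0.11], [0.07, 0.07, -0.21], [0.1, 0.1, -0.32], [0.13, 0.13, -0.43], [0.17, 0.17, -0.53], [0.2, 0.2, -0.64], [0.23, 0.23, -0.74], [0.27, 0.27, -0.85], [0.3, 0.3, -0.96], [0.34, 0.33, -1.06]]
[25  0 15  8 77] [-0.12209093  0.13636709  0.03      ]
[ 0  5  5 14 33] [-0.22336173  0.06330584  0.03      ]
[ 17   8  20  27 245] [-0.11491306  0.03187102  0.03      ]
```

Call:
send_rows(xyz=[[-3, 15, 0], [-6, 35, 0], [-10, 55, 0], [-14, 75, 5], [-18, 95, 10], [-22, 110, 20], [-26, 122, 30], [-30, 132, 40], [-34, 142, 45], [-38, 149, 50]], dr=[[0.03, 0.03, -0.11], [0.07, 0.07, -0.21], [0.1, 0.1, -0.32], [0.13, 0.13, -0.43], [0.17, 0.17, -0.53], [0.2, 0.2, -0.64], [0.23, 0.23, -0.74], [0.27, 0.27, -0.85], [0.3, 0.3, -0.96], [0.34, 0.33, -1.06]], jaw=0, grip_force=20)

```text
time: 17.47
position: [0.5586, -0.1509, 0.1912]
tool_rot: [-2.328, -1.502, -0.43]
ft_force: [0.5, 0.5, -0.1]
grip_width: 0.002
grip_force: 0.0
```

```bash
python3 - <<'E'
from h import *
print(chest(get_state()['position']));go(world([-.355,0,.049]),RP)
E
```

```text
[-0.37546084  0.00147576  0.19118911]
xyz [-43.7   8.6 136.6] dr [ 0.135  0.139 -0.458]
```

Call:
send_rows(xyz=[[-4, 1, 10], [-8, 2, 25], [-14, 3, 45], [-20, 4, 65], [-26, 5, 85], [-32, 6, 103], [-38, 7, 120], [-42, 8, 132], [-44, 9, 137], [-44, 9, 137]], dr=[[0.03, 0.03, -0.1], [0.06, 0.06, -0.2], [0.09, 0.09, -0.3], [0.12, 0.12, -0.4], [0.135, 0.139, -0.458], [0.135, 0.139, -0.458], [0.135, 0.139, -0.458], [0.135, 0.139, -0.458], [0.135, 0.139, -0.458], [0.135, 0.139, -0.458]])

```text
time: 18.3
position: [0.5602, -0.1293, 0.0492]
tool_rot: [-1.808, -1.923, -0.568]
ft_force: [0.3, 0.3, 0.3]
grip_width: 0.003
grip_force: 0.0
```

```bash
python3 - <<'E'
from h import *
st=get_state();print(chest(st['position']),st['ft_force'],st['joint_positions'].round(2));go(world([-.355,0,.049]),RP);go(world([-.255,0,.049]),RP);go(world([-.175,0,.049]),RP)
E
```

```text
[-0.354025   -0.00143829  0.04923072] [0.31527452 0.33684918 0.29463778] [ 0.96  0.66 -0.63  1.63 -0.18  1.24  0.53]
xyz [-0.9 -1.4 -0.4] dr [ 0.001  0.001 -0.003]
xyz [81.  -1.7 56.9] dr [ 0.001  0.001 -0.003]
xyz [146.6  -1.9 102.7] dr [ 0.001  0.001 -0.003]
```

Direction along chest +x in tool axes ≈ (0.82, 0, 0.575) per mm.

Call:
send_rows(xyz=[[8, -1, 6], [16, -2, 11], [25, -2, 17], [33, -2, 23], [41, -2, 28], [49, -2, 34], [57, -2, 40], [65, -2, 46], [73, -2, 51], [81, -2, 57]], dr=[[0, 0, 0], [0, 0, 0], [0, 0, 0], [0, 0, 0], [0, 0, 0], [0, 0, 0], [0, 0, 0], [0, 0, 0], [0, 0, 0], [0, 0, 0]])

```text
time: 19.13
position: [0.5535, -0.0306, 0.0506]
tool_rot: [-1.81, -1.926, -0.57]
ft_force: [-0.3, -1.0, 1.4]
grip_width: 0.007
grip_force: 0.9
```

Call:
send_rows(xyz=[[8, 0, 6], [16, 0, 11], [24, 0, 16], [31, 0, 21], [38, 0, 26], [45, 0, 31], [51, 0, 36], [57, 0, 40], [62, 0, 43], [66, 0, 46]], dr=[[0, 0, 0], [0, 0, 0], [0, 0, 0], [0, 0, 0], [0, 0, 0], [0, 0, 0], [0, 0, 0], [0, 0, 0], [0, 0, 0], [0, 0, 0]])

```text
time: 19.97
position: [0.5483, 0.0496, 0.0505]
tool_rot: [-1.809, -1.926, -0.569]
ft_force: [1.0, -0.8, 0.2]
grip_width: 0.004
grip_force: 0.8
```

```bash
python3 - <<'E'
from h import *
st=get_state();print(chest(st['position']),RC.inv().apply(st['ft_force']));go(world([-.165,0,.049]),RP)
E
```

```text
[-0.17472861 -0.00112864  0.05045138] [-0.88058863 -0.94350116  0.24014603]
xyz [ 7.2 -1.2  6.7] dr [ 0.003  0.003 -0.001]
```

Call:
send_rows(xyz=[[1, 0, 0.7], [2, 0, 1.4], [3, 0, 2.1], [4, 0, 2.8], [5, 0, 3.5], [5.8, 0, 4], [6.6, 0, 4.6], [7.4, 0, 5.1], [7.4, 0, 5.1], [7.4, 0, 5.1]], dr=[[0, 0, 0], [0, 0, 0], [0, 0, 0], [0, 0, 0], [0, 0, 0], [0, 0, 0], [0, 0, 0], [0, 0, 0], [0, 0, 0], [0, 0, 0]])

```text
time: 20.8
position: [0.548, 0.0563, 0.0503]
tool_rot: [-1.812, -1.926, -0.568]
ft_force: [-0.6, -4.5, 1.4]
grip_width: 0.006
grip_force: 2.4
```

```bash
python3 - <<'E'
from h import *
st=get_state();print(chest(st['position']),RC.inv().apply(st['ft_force']))
E
```

```text
[-0.1680037  -0.00126842  0.05032824] [-4.45888833  0.90889572  1.44989668]
```

Call:
send_rows(xyz=[[0.8, 0, 0.6], [1.6, 0, 1.2], [2.4, 0, 1.7], [3.2, 0, 2.2], [4, 0, 2.8], [4, 0, 2.8], [4, 0, 2.8], [4, 0, 2.8], [4, 0, 2.8], [4, 0, 2.8]], dr=[[0, 0, 0], [0, 0, 0], [0, 0, 0], [0, 0, 0], [0, 0, 0], [0, 0, 0], [0, 0, 0], [0, 0, 0], [0, 0, 0], [0, 0, 0]])

```text
time: 21.63
position: [0.5481, 0.057, 0.0501]
tool_rot: [-1.817, -1.927, -0.565]
ft_force: [-4.6, -15.0, 8.9]
grip_width: 0.008
grip_force: 7.3
```

```bash
python3 - <<'E'
from h import *
st=get_state();print(chest(st['position']),RC.inv().apply(st['ft_force']))
E
```

```text
[-0.16735457 -0.00144486  0.05005398] [-14.70123607   5.56903586   8.89595741]
```

Call:
send_rows(xyz=[[-4, 0, -3], [-15, 0, -10], [-30, 0, -21], [-45, 0, -32], [-60, 0, -50], [-60, 0, -80], [-60, 0, -115], [-60, 0, -150], [-60, 0, -185], [-60, 0, -200]], dr=[[0, 0, 0], [0, 0, 0], [0, 0, 0], [0, 0, 0], [0, 0, 0], [0, 0, 0], [0, 0, 0], [0, 0, 0], [0, 0, 0], [0, 0, 0]])

```text
time: 22.47
position: [0.5592, -0.106, 0.1839]
tool_rot: [-1.818, -1.926, -0.573]
ft_force: [-0.1, -0.1, -0.0]
grip_width: 0.004
grip_force: 0.0
```

```bash
cat >> h.py <<'E'
RV=toolR(YAW-90)
E
python3 - <<'E'
from h import *
import json
st=get_state();print(chest(st['position']))
w3={k:np.array(v) for k,v in json.load(open('w3.json')).items()}
im=cv2.imread('pics/w3.png',0)
for c in (375,390,405,420):
    col=im[85:112,c].astype(int); k=np.where(col>col.max()-25)[0]+85; print(c,k.min(),k.max(),chest(onz('wrist',c+.5,k.mean()+.5,.17,w3)).round(4))
go(world([-.085,-.112,.26]),RV)
d=(R.from_rotvec(st['tool_rot']).inv()*RV).as_rotvec();print((d[None]*np.arange(1,11)[:,None]*.07).round(2).tolist())
t=save('top','t10'); t0=cv2.imread('pics/t0.png')[:,:,::-1]
print('knob expected',proj('top',world([-.152,0,.041])))
h=cv2.cvtColor(t,cv2.COLOR_RGB2HSV)[150:240,240:300]; m=((h[:,:,1]<40)&(h[:,:,2]>60)).astype(np.uint8)
n,l,q,ce=cv2.connectedComponentsWithStats(m); print([(q[k].tolist(),(ce[k]+[240,150]).round(1)) for k in range(1,n) if q[k,4]>10])
E
```

```text
[-0.33078361 -0.00198553  0.18389052]
375 90 98 [-0.0923 -0.0779  0.17  ]
390 92 99 [-0.0927 -0.0918  0.17  ]
405 85 111 [-0.0939 -0.1062  0.17  ]
420 85 107 [-0.0864 -0.1211  0.17  ]
xyz [245.9 108.3  78.1] dr [-0.466 -0.48   1.512]
[[-0.03, -0.03, 0.11], [-0.07, -0.07, 0.21], [-0.1, -0.1, 0.32], [-0.13, -0.13, 0.42], [-0.16, -0.17, 0.53], [-0.2, -0.2, 0.64], [-0.23, -0.24, 0.74], [-0.26, -0.27, 0.85], [-0.29, -0.3, 0.95], [-0.33, -0.34, 1.06]]
knob expected [256.41566881 199.88855546]
[([0, 23, 3, 9, 24], array([240.9, 176.8])), ([6, 47, 10, 8, 57], array([251.2, 200.6])), ([2, 64, 8, 7, 45], array([245.8, 216.8]))]
```

Drawer shut: knob front at column 256, as expected for the shut position. Now to the clamp handle.

Call:
send_rows(xyz=[[15, 0, -20], [32, 0, -42], [50, 7, -55], [75, 20, -38], [100, 32, -20], [125, 45, -3], [150, 58, 14], [175, 70, 31], [200, 83, 48], [225, 96, 64]], dr=[[-0.03, -0.03, 0.11], [-0.07, -0.07, 0.21], [-0.1, -0.1, 0.32], [-0.13, -0.13, 0.42], [-0.16, -0.17, 0.53], [-0.2, -0.2, 0.64], [-0.23, -0.24, 0.74], [-0.26, -0.27, 0.85], [-0.29, -0.3, 0.95], [-0.33, -0.34, 1.06]])

```text
time: 23.35
position: [0.636, 0.1154, 0.2555]
tool_rot: [-2.839, -0.862, -0.223]
ft_force: [0.7, -0.2, -0.7]
grip_width: 0.004
grip_force: 0.0
```

```bash
python3 - <<'E'
from h import *
print(chest(get_state()['position']));go(world([-.091,-.112,.26]),RV)
E
```

```text
[-0.11470648 -0.0929265   0.25549584]
xyz [ 28.6 -11.1   2.3] dr [-0.163 -0.157  0.523]
```

Call:
send_rows(xyz=[[6, -2, 0], [12, -4, 1], [18, -7, 1], [24, -9, 2], [29, -11, 2], [29, -11, 2], [29, -11, 2], [29, -11, 2], [29, -11, 2], [29, -11, 2]], dr=[[-0.03, -0.03, 0.11], [-0.07, -0.06, 0.22], [-0.1, -0.1, 0.33], [-0.14, -0.13, 0.44], [-0.163, -0.157, 0.523], [-0.163, -0.157, 0.523], [-0.163, -0.157, 0.523], [-0.163, -0.157, 0.523], [-0.163, -0.157, 0.523], [-0.163, -0.157, 0.523]], jaw=50)

```text
time: 24.18
position: [0.6534, 0.139, 0.261]
tool_rot: [-3.138, -0.109, -0.003]
ft_force: [-0.5, 0.2, -0.0]
grip_width: 0.566
grip_force: 0.0
```

```bash
python3 - <<'E'
from h import *
st=get_state();print(chest(st['position']),st['joint_positions'].round(2));go(world([-.091,-.112,.168]),RV)
im=save('wrist','w11')
# handle: bright grey blob near image column between fingers
for p in [(-.091,-.068,.167),(-.091,-.13,.167)]: print(proj('wrist',world(p),st))
g=im.astype(int); 
for r in range(170,225,6):
    k=[c for c in range(200,360) if g[r,c].max()-g[r,c].min()<22 and g[r,c].max()>75]; print(r,(min(k),max(k),len(k)) if k else None)
E
```

```text
[-0.09228158 -0.1118251   0.26104407] [ 0.17  0.4  -0.57  1.35  0.21  1.44 -1.89]
xyz [ 0.  -1.1 93. ] dr [-0.002 -0.002  0.005]
[278.52983156 272.41569131]
[278.71469257 196.50750052]
170 None
176 None
182 None
188 None
194 (275, 288, 14)
200 (274, 289, 16)
206 (274, 289, 16)
212 (274, 289, 16)
218 (274, 288, 15)
224 (274, 288, 15)
```

Handle seen at columns 274–289, centred between the jaws. Grip and swing along the arc.

Call:
send_rows(xyz=[[0, 0, 15], [0, 0, 35], [0, 0, 55], [0, 0, 75], [0, 0, 88], [0, 0, 93], [0, 0, 93], [0, 0, 93], [0, 0, 93], [0, 0, 93]], dr=[[0, 0, 0], [0, 0, 0], [0, 0, 0], [0, 0, 0], [0, 0, 0], [0, 0, 0], [0, 0, 0], [0, 0, 0], [0, 0, 0], [0, 0, 0]])

```text
time: 25.07
position: [0.6545, 0.1411, 0.1696]
tool_rot: [-3.137, -0.11, -0.006]
ft_force: [-0.0, -0.0, 0.2]
grip_width: 0.573
grip_force: 0.0
```

Call:
send_rows(xyz=[[0, 0, 0], [0, 0, 0], [0, 0, 0], [0, 0, 0], [0, 0, 0], [0, 0, 0], [0, 0, 0], [0, 0, 0], [0, 0, 0], [0, 0, 0]], dr=[[0, 0, 0], [0, 0, 0], [0, 0, 0], [0, 0, 0], [0, 0, 0], [0, 0, 0], [0, 0, 0], [0, 0, 0], [0, 0, 0], [0, 0, 0]], jaw=0, grip_force=12)

```text
time: 25.9
position: [0.6537, 0.1404, 0.1681]
tool_rot: [-3.138, -0.11, -0.002]
ft_force: [0.9, -0.8, 0.5]
grip_width: 0.131
grip_force: 12.0
```

```bash
python3 - <<'E'
from h import *
st=get_state();print(chest(st['position']),RC.inv().apply(st['ft_force']))
E
```

```text
[-0.09093133 -0.11220045  0.16812814] [-0.86854622 -0.81903046  0.49332315]
```

Call:
send_rows(xyz=[[0, 5.5, 0.7], [0, 10.9, 1.8], [0, 16.3, 3.3], [0, 21.5, 5.2], [0, 26.6, 7.5], [0, 31.4, 10.2], [0, 36.1, 13.2], [0, 40.5, 16.5], [0, 44.7, 20.2], [0, 48.6, 24.1]], dr=[[0, 0, 0], [0, 0, 0], [0, 0, 0], [0, 0, 0], [0, 0, 0], [0, 0, 0], [0, 0, 0], [0, 0, 0], [0, 0, 0], [0, 0, 0]])

```text
time: 26.73
position: [0.657, 0.0918, 0.1433]
tool_rot: [-3.137, -0.11, -0.002]
ft_force: [-1.9, 0.5, 1.8]
grip_width: 0.129
grip_force: 12.0
```

Call:
send_rows(xyz=[[0, 3.6, 4.3], [0, 6.8, 8.7], [0, 9.8, 13.5], [0, 12.3, 18.4], [0, 14.5, 23.5], [0, 16.3, 28.7], [0, 17.8, 34.1], [0, 18.8, 39.5], [0, 19.4, 45.1], [0, 19.6, 51.5]], dr=[[0, 0, 0], [0, 0, 0], [0, 0, 0], [0, 0, 0], [0, 0, 0], [0, 0, 0], [0, 0, 0], [0, 0, 0], [0, 0, 0], [0, 0, 0]])

```text
time: 27.57
position: [0.659, 0.0734, 0.0927]
tool_rot: [-3.137, -0.111, -0.004]
ft_force: [-4.3, 1.8, 15.7]
grip_width: 0.134
grip_force: 12.0
```

```bash
python3 - <<'E'
from h import *
st=get_state();print(chest(st['position']),RC.inv().apply(st['ft_force']))
E
```

```text
[-0.15814394 -0.11311431  0.0927295 ] [ 2.02279343  4.15852213 15.74459385]
```

Call:
send_rows(xyz=[[0, 0, 0], [0, 0, 0], [0, 0, 0], [0, 0, 0], [0, 0, 0], [0, 0, -10], [0, 0, -25], [0, 0, -45], [0, 0, -55], [0, 0, -55]], dr=[[0, 0, 0], [0, 0, 0], [0, 0, 0], [0, 0, 0], [0, 0, 0], [0, 0, 0], [0, 0, 0], [0, 0, 0], [0, 0, 0], [0, 0, 0]], jaw=35)

```text
time: 28.4
position: [0.6605, 0.0733, 0.1511]
tool_rot: [-3.137, -0.11, -0.012]
ft_force: [-0.0, 0.3, -0.2]
grip_width: 0.404
grip_force: 0.0
```

Call:
send_rows(xyz=[[0, 0, 0], [0, 0, 0], [0, 0, 0], [0, 0, 0], [0, 0, 10], [0, 0, 18], [0, 0, 24], [0, 0, 28], [0, 0, 31], [0, 0, 33]], dr=[[0, 0, 0], [0, 0, 0], [0, 0, 0], [0, 0, 0], [0, 0, 0], [0, 0, 0], [0, 0, 0], [0, 0, 0], [0, 0, 0], [0, 0, 0]], jaw=0)

```text
time: 29.23
position: [0.658, 0.0729, 0.115]
tool_rot: [-3.138, -0.111, -0.0]
ft_force: [-5.6, -1.6, 13.0]
grip_width: 0.009
grip_force: 6.7
```

Call:
send_rows(xyz=[[0, 0, -10], [0, 0, -30], [0, 0, -60], [0, 0, -95], [0, 0, -130], [0, 0, -150], [0, 0, -150], [0, 0, -150], [0, 0, -150], [0, 0, -150]], dr=[[0, 0, 0], [0, 0, 0], [0, 0, 0], [0, 0, 0], [0, 0, 0], [0, 0, 0], [0, 0, 0], [0, 0, 0], [0, 0, 0], [0, 0, 0]])

```text
time: 30.07
position: [0.6576, 0.0723, 0.2627]
tool_rot: [-3.138, -0.11, 0.002]
ft_force: [0.6, 0.6, -0.6]
grip_width: 0.006
grip_force: 0.0
```

```bash
python3 - <<'E'
from h import *
st=get_state(); im=save('wrist','w12').astype(int); print(chest(st['position']),st['ft_force'])
for p in [(-.160,-.098,.092),(-.152,0,.041),(-.16,-.07,.092)]: print(p,proj('wrist',world(p),st).round(1))
for r in range(150,235,10):
    k=[c for c in range(200,360) if im[r,c].max()-im[r,c].min()<22 and im[r,c].max()>75]; print(r,(min(k),max(k),len(k)) if k else None)
E
```

```text
[-0.15917575 -0.111687    0.26268498] [ 0.60866035  0.64195241 -0.6424661 ]
(-0.16, -0.098, 0.092) [281.4 212.3]
(-0.152, 0, 0.041) [274.5 278.6]
(-0.16, -0.07, 0.092) [281.2 238.8]
150 None
160 None
170 None
180 (276, 285, 10)
190 (232, 285, 12)
200 (233, 285, 12)
210 (233, 285, 12)
220 (275, 285, 11)
230 (234, 285, 15)
```

Handle sits at columns 275–285, matching the fully-down prediction (281). Handing in.

```bash
python3 -c "
from bench import *
print(close_job())"
```

```text
the job is handed in; nothing more can be done
None
```

The job is handed in: the centre was pushed out and appeared to be in the drawer, the bar was laid in with it, then the drawer was shut and the clamp swung down. Only the centre's place was not re-checked after that; no verdict came back.

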